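Shut the clamshell drill jig and lock it with its pin

ROBOT

A 6-joint arm with a two-finger parallel gripper is mounted at the origin on the work surface; the furniture and walls round the work are solid. World frame = base frame: x ahead of the robot, y to its left, z up, the work surface at z = 0. Lengths are in m, angles in rad, forces in N, time in s.
With the tool pointing down it reaches from about 0.35 to 0.975 m from the base axis. Payload 4.9 kg.
Tool frame: the origin (TCP) lies on the front face of the gripper's body, between the roots of the fingers; the fingertips stand ctrl.finger_overhang ahead of it and the grasp point (between the pads) lies 54 mm ahead of it (ctrl.finger_overhang is the distance from the TCP to the fingertips, in m); z points along the fingers, y is the line along which they close (so a half turn about z gives the same grasp; the last joint's range is limited). The gripper opens to 85 mm and grips with 20 to 120 N. Pads are 22 mm wide; open, the fingers measure 114 mm over their backs; the gripper's body (76 mm by 85 mm) begins 54 mm behind the grasp point. The pads swing forward as they close: fully open they stand 13 mm farther back than shut.
Start: joints at [-1.42, 0.053, 1.613, -0, 1.476, -0.119], TCP at [0.167, -0.602, 0.304] pointing down, gripper open.
Joint ranges: [-3.01, 3.01], [-1.01, 2.22], [0.06, 2.58], [-1.02, 4.17], [0.09, 2.62], [-3.14, 3.14]. Speed limits (rad/s): [2.57, 2.57, 3.14, 3.14, 3.14, 3.14].

INTERFACE

Orientations are given as a rotation vector (axis times angle).
In Python, from station import ctrl, vision gives the robot as it stands. The module is installed in compiled form; this text tells all that it offers.
- The arm moves only by the tool drive_tool, never from a script. Its argument "rows" is a list of rows, each a list of 2 entries, a list of its own where there are three numbers: the shift along the tool's x, y, z in m, then the turn about the tool's z in rad. A call has 1 to 10 rows; each row shifts and turns the commanded pose from where the row before left it, along the tool's axes as they then stand; what a row does not reach is not made up. A row lasts 1/10 s, in which the tool goes at most 50 mm and 8.59 degrees, less where a joint would pass 70% of its speed; a pose out of reach is approached as far as the arm can. A call with a gripper value outside its range is refused whole. "jaw" is the closure, from 0 (fully open) to 1 (shut), set as the call begins (left out, the last holds). The fingers move at their own pace and stop on an object; "grip_force" is the grip in N (left out, the last holds). Time passes only in rows, so rows that do not move let the fingers close. It gives the time, the measured TCP pose, the force, the opening and the grip force at its end, in the units of the state.
- ctrl.get_obs(): the state, without advancing time (a new reading comes with each control period).
- vision.get_image(name): name is "scene" or "top"; returns a dict with "image" (420x560x3 uint8, blue, green, red), "vertical_fov" (degrees; the focal length in pixels is half the picture's height over the tangent of half this angle, whatever the lens; pixels are square), "cx", "cy" (the principal point, pixels), "R" (3x3) and "t" (3): a world point X has camera coordinates R X + t. Camera axes: x right, y down, z forward; pixel columns grow to the right and rows downward; lengths in m; the calibration is good to about 2 mm. A picture is of the moment at which its call begins. There is no depth.
- ctrl.finish_job(): hands the job in; it is judged then, once.
The state is a dict: "t": time; "q": joint angles; "dq": joint speeds; "effort": joint torques, N m; "tool_pos": TCP position; "tool_rot": TCP orientation; "contact_force": force on the tool from outside, world axes, zero at the start; "wrist_torque": the same for the moment, N m; "opening": finger opening in m; "grip_force": force on a finger pad.
Only numpy, scipy, OpenCV 4.12 (cv2) and the standard library are available. Lean on these libraries where they do the work, as an engineer would, in place of code of your own. Each camera call takes 0.05 s, during which the arm holds its last target. There are 200 camera calls.

TASK

Swing the blue upper half of the drill jig down over the steel bar that lies in it, then take the pin with the red knob out of the wooden rack and push it down through the hole at the front of the blue half into the hole below, until its collar presses the jig fully shut against its lifting springs. Finish while still gripping the red knob and pressing the jig shut: do not let go. Leave the black-knobbed pin in the rack and the bar in its nest.

Things in the scene. Friction and masses are not known exactly. Their poses are not given: they have to be found in the camera images.
- jig: Drill jig, bolted down. Origin: under the centre of its dark base plate (190 x 140 x 12 mm); x from the front (pin hole) to the hinge at the back, y along the hinge axis, z up. Aluminium lower half with a nest along y at x = 5 mm and a front lug; the halves meet 50 mm above the bench. Two brass spring plungers at x = -22, y = +/-45 mm stand 5.5 mm above that plane.
- lid (a joint): Hinge of the blue upper half, rad: 0 fully shut (level), 1.57 upright, 1.75 open stop, leaning back from the robot. Friction (0.17 N m) keeps it wherever it is left; it does not fall. Near shut the plungers lift it: left alone it rests at about 0.07; holding it at 0 takes 4 to 6 N downward at the pin hole.
- lid_hinge (a point): Middle of the hinge axis, 50 mm above the bench, at jig x = 60 mm. The upper half is a plate 14 mm thick reaching 104 mm from the axis, 120 mm wide, then a lug 44 mm wide to 146 mm. Shut, it points to jig -x with its underside at axis height. On its outer (top) face two drill bushes, 18 mm across, 5 mm high, 55 mm from the axis at y = +/-36 mm; the middle is bare.
- lid_hole (a point): Centre of the pin hole (12.5 mm across, right through) on the outer face of the upper half, 125 mm from the hinge axis; its axes turn with the upper half (z along the hole, out of the outer face).
- base_hole (a point): Centre of the mouth of the pin hole in the lower half, 50 mm above the bench; hole 12.5 mm across, vertical, 38 mm deep. z up, axes as the jig's.
- pin_red: Locking pin, red knob, loose, about 0.12 kg, upright in the rack. Origin: centre of the underside of its steel collar, z up. Below it a shank 10 mm across, 44 mm long, tip chamfered; above it the collar 30 mm across, 6 mm high, and the round knob 26 mm across, 9 to 39 mm above the origin. Origin 56 mm above the bench in the rack, 64 mm when fully home in the shut jig.
- pin_black: Spare pin, the same but with a black knob and a shank of only 26 mm; it is not wanted and stays in the rack. Origin: centre of the underside of its collar.
- rack: Pin rack, fixed: wooden block 50 x 135 mm on a steel foot 76 x 160 mm, top 56 mm above the bench, two holes 12 mm across, 72 mm apart along its y. Origin: centre of its underside.
- bar: Turned steel bar, 25 mm across, 100 mm long (along its y), lying loose in the jig's nest. Origin: lowest point of its middle, 20 mm above the bench.
There are look-alikes about, which are no part of the job. What is shaped like the bar but purple is not meant.

How it is judged:
By the outcome, as a careful person would: the job done as asked, in the order asked, and still so for the second after the job is handed in, while the arm keeps its last pose, push and grip.
It also fails if it takes over 61 s, if anything falls off the work surface, if the arm or the gripper's body presses on something with over 40 N, if the wrist force passes 120 N, or if a joint passes its speed limit or range.

## Working session

There is one attempt and no reset: what is moved stays moved. The work goes in short steps, Python scripts to look and compute and a tool call to move; the robot and the scene stay as the last step left them, time stands still between calls to the robot, and variables do not carry over. Pictures are saved under pics/ and viewed, at most 10 in all, crops included, and the job is handed in when it is done.

Besides the shell and the picture viewer there is one more tool, called after "Call:" by a JSON object that holds its "name" and its "arguments". drive_tool: Moves the arm, as the interface text tells. Its arguments: {"type":"object","properties":{"rows":{"type":"array","items":{"type":"array"}},"jaw":{"type":"number"},"grip_force":{"type":"number"}},"required":["rows"]}

```bash
mkdir -p pics
cat > h.py <<'E'
import numpy as np,cv2
from station import ctrl,vision
def grab(n,save=None):
    d=vision.get_image(n)
    if save: cv2.imwrite('pics/'+save,d['image'])
    d['f']=d['image'].shape[0]/2/np.tan(np.radians(d['vertical_fov'])/2)
    d['R']=np.array(d['R']);d['t']=np.array(d['t'])
    return d
def proj(d,X):
    c=d['R']@np.array(X)+d['t'];return np.array([d['cx']+d['f']*c[0]/c[2],d['cy']+d['f']*c[1]/c[2]])
def ray(d,uv):
    o=-d['R'].T@d['t'];v=d['R'].T@np.array([(uv[0]-d['cx'])/d['f'],(uv[1]-d['cy'])/d['f'],1]);return o,v/np.linalg.norm(v)
def onz(d,uv,z):
    o,v=ray(d,uv);return o+v*(z-o[2])/v[2]
def tri(d1,u1,d2,u2):
    o1,v1=ray(d1,u1);o2,v2=ray(d2,u2)
    s=np.linalg.lstsq(np.c_[v1,-v2],o2-o1,rcond=None)[0]
    a=o1+s[0]*v1;b=o2+s[1]*v2
    return (a+b)/2,np.linalg.norm(a-b)
E
python3 - <<'E'
from h import *
a=grab('scene','s0.png');b=grab('top','t0.png')
for d in(a,b):print(d['f'],d['cx'],d['cy'],-d['R'].T@d['t'],d['R'][2])
o=ctrl.get_obs();print(o,ctrl.finger_overhang)
E
```

```text
425.8040934231451 282.22025471413286 222.46935976117587 [-0.11142449  0.66277889  0.61954729] [ 0.63573071 -0.55260169 -0.53895996]
421.3034214479401 276.6311279187519 214.1120542936582 [0.40616407 0.09525911 1.08614139] [ 1.15143162e-01  3.12748890e-04 -9.93348858e-01]
{'t': 0.1, 'q': array([-1.42000268e+00,  5.33127531e-02,  1.61414458e+00,  1.97502436e-05,
        1.47599330e+00, -1.19022890e-01]), 'dq': array([ 8.94655327e-05, -1.08431823e-03, -4.34663185e-03,  2.21340936e-03,
        2.37018569e-03, -1.90997790e-03]), 'effort': array([ 1.02628317e-03, -3.94900775e+01, -3.71364570e+01, -6.89897547e-05,
        3.93555456e-03, -9.54455544e-06]), 'tool_pos': array([ 0.16652334, -0.60196973,  0.30277948]), 'tool_rot': array([-3.11120634e+00, -4.22289530e-01,  1.54728274e-05]), 'contact_force': array([-0.11112814, -0.51039822,  0.23360153]), 'wrist_torque': array([ 0.04997076, -0.03094235, -0.03556431]), 'grip_force': 0.0, 'opening': 0.08507027132634983} 0.0726
```

View pics/s0.png

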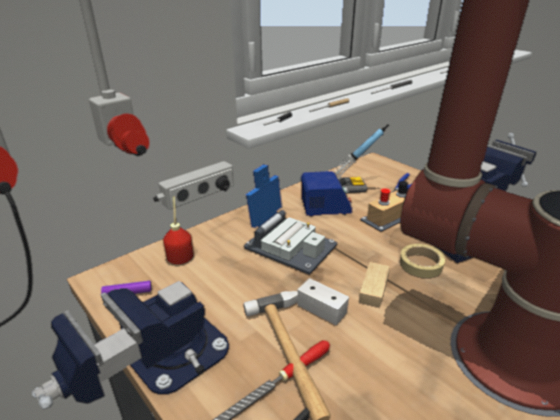

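View pics/t0.png

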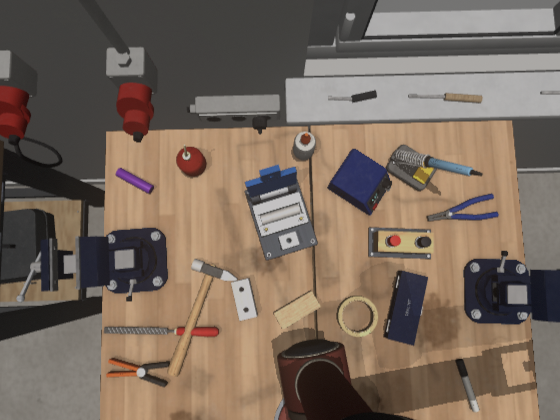

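The top view (up = +x, left = +y) shows the jig at about (280,215) with its lid open, the rack at (402,243), the red knob at (395,240) and the black knob at (424,242). Red look-alikes are the oil can (190,162), the bottle cap (305,140), the screwdriver handle (195,331) and the wall lamp. Only the knob at (395,240) sits on a collar in the wooden rack, so it is the one meant. I'll confirm it in a crop.

Run:
```python
from h import *
t=cv2.imread('pics/t0.png');s=cv2.imread('pics/s0.png')
c1=cv2.resize(t[155:270,240:440],None,fx=4,fy=4,interpolation=cv2.INTER_CUBIC)[:, :]
cv2.imwrite('pics/c1.png',c1)
c2=cv2.resize(s[150:275,235:420],None,fx=4,fy=4,interpolation=cv2.INTER_CUBIC)
cv2.imwrite('pics/c2.png',c2)
```

```text
(no output)
```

View pics/c1.png

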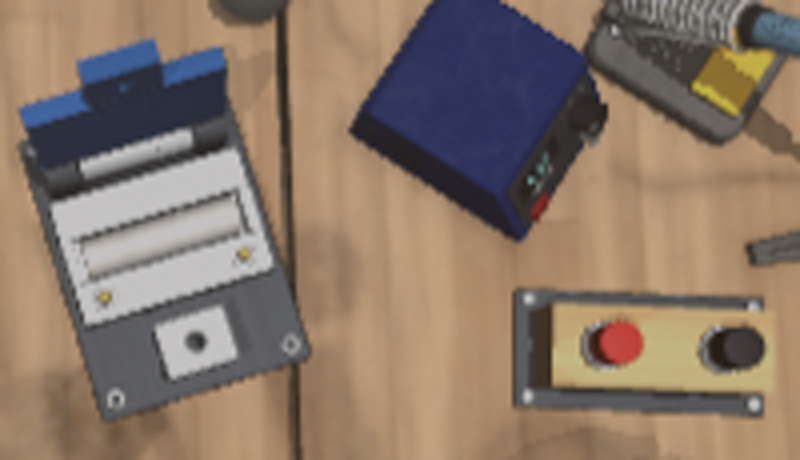

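View pics/c2.png

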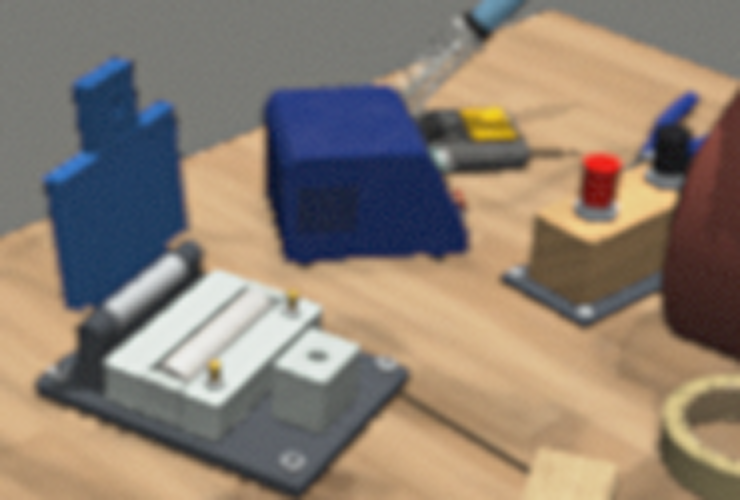

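The crops confirm the red knob at c1 (620,342), on its collar in the wooden rack, and the black one at (738,348). The jig hole is at c1 (196,342), the brass plungers at (104,297) and (244,254), and the lid hole at (125,88). The lid is about upright.

```bash
cat >> h.py <<'E'
def c1(p): return ((p[0]+.5)/4-.5+240,(p[1]+.5)/4-.5+155)
def c2(p): return ((p[0]+.5)/4-.5+235,(p[1]+.5)/4-.5+150)
E
python3 - <<'E'
from h import *
np.set_printoptions(precision=4,suppress=True)
s=grab('scene');t=grab('top')
P=lambda n,x:print(n,*x) if isinstance(x,tuple) else print(n,x)
P('hole z.05 top',onz(t,c1((196,342)),.05));P('hole scene',onz(s,c2((318,355)),.05));P('tri',tri(t,c1((196,342)),s,c2((318,355))))
pl=onz(t,c1((104,297)),.0555);pr=onz(t,c1((244,254)),.0555);P('plL',pl);P('plR',pr);v=pl-pr;print('d',np.linalg.norm(v),'yaw',np.arctan2(-v[0],v[1]))
P('plL tri',tri(t,c1((104,297)),s,c2((214,367))));P('plR tri',tri(t,c1((244,254)),s,c2((293,297))))
fl=onz(t,c1((103,418)),.012);fr=onz(t,c1((308,355)),.012);v=fl-fr;P('fl',fl);P('fr',fr);print(np.linalg.norm(v),np.arctan2(-v[0],v[1]))
# red knob mask top & scene
for d,nm,roi in((t,'t',(370,220,440,265)),(s,'s',(370,180,420,215))):
    im=d['image'];x0,y0,x1,y1=roi;h=cv2.cvtColor(im,cv2.COLOR_BGR2HSV)[y0:y1,x0:x1]
    m=((h[...,0]<8)|(h[...,0]>172))&(h[...,1]>150)&(h[...,2]>90)
    n,l,st,ce=cv2.connectedComponentsWithStats(m.astype(np.uint8));
    for i in range(1,n):
        if st[i,4]>10: print(nm,ce[i]+[x0,y0],st[i]+[x0,y0,0,0,0])
P('knobtop top',onz(t,c1((625,342)),.095));P('tri',tri(t,c1((624,342)),s,c2((603,162))))
P('bolts',[onz(t,c1(p),.01)[:2] for p in((528,298),(752,305),(756,405),(528,397))])
P('lidtip tri L',tri(t,c1((78,62)),s,c2((76,92))));P('lidtip R',tri(t,c1((155,40)),s,c2((131,60))))
P('shoulder R',tri(t,c1((224,50)),s,c2((172,105))))
E
```

```text
hole z.05 top [0.4611 0.0678 0.05  ]
hole scene [0.459  0.0679 0.05  ]
tri [0.4606 0.0673 0.0489] 0.001493827120930684
plL [0.4899 0.1235 0.0555]
plR [0.5141 0.0369 0.0555]
d 0.0899966602614414 yaw 0.27237784057742825
plL tri [0.4898 0.1231 0.0507] 0.0014846990930400857
plR tri [0.5142 0.0361 0.0502] 0.0014287807545364892
fl [0.4166 0.1272 0.012 ]
fr [ 0.453  -0.0042  0.012 ]
0.13629695488844693 0.27044544177011454
t [394.8152 240.1522] [390 235  11  11  92]
s [384.5556 193.8687] [381 188   9  14  99]
knobtop top [ 0.4521 -0.1828  0.095 ]
tri [ 0.4521 -0.1833  0.0919] 0.0004164652473298588
bolts [array([ 0.4857, -0.1464]), array([ 0.4775, -0.2891]), array([ 0.4139, -0.2874]), array([ 0.4227, -0.1431])]
lidtip tri L [0.6062 0.1294 0.1865] 0.004627395135450908
lidtip R [0.6142 0.0852 0.1908] 0.010274541470100042
shoulder R [0.619  0.0472 0.1466] 0.006731245052097084
```

Run:
```python
from h import *
np.set_printoptions(precision=4,suppress=True)
t=grab('top');s=grab('scene')
for n,p in(('bottle',(303,150)),('cap',(305,139)),('station near',(330,180)),('station top',(360,151)),('strip',(235,105)),('deskedge',(280,131))):
    print(n,[onz(t,p,z)[:2] for z in(0,.1)])
hg=np.array([.581,.101]);x=np.array([.963,.269]);y=np.array([-.269,.963])
o=ctrl.get_obs()['tool_pos'];
for n,w in(('behind',hg+.075*x),('knob',np.array([.452,-.183]))):
    d=w-o[:2];print(n,w,'tool shift',d@x,-(d@y))
```

```text
bottle [array([0.7006, 0.0215]), array([0.6735, 0.0283])]
cap [array([0.7303, 0.0152]), array([0.7005, 0.0226])]
station near [array([ 0.6182, -0.0465]), array([ 0.5987, -0.0334])]
station top [array([ 0.6938, -0.1288]), array([ 0.6673, -0.1082])]
strip [array([0.8289, 0.1992]), array([0.79  , 0.1897])]
deskedge [array([0.754 , 0.0808]), array([0.7219, 0.0821])]
behind [0.6532 0.1212] tool shift 0.6632506333151701 -0.5657051138970771
knob [ 0.452 -0.183] tool shift 0.38764788331517025 -0.32691411389707703
```

Call:
{"name": "drive_tool", "arguments": {"rows": [[[0.01,-0.008,-0.02],0],[[0.025,-0.02,-0.02],0],[[0.033,-0.028,-0.02],0],[[0.033,-0.028,0],0],[[0.033,-0.028,0],0],[[0.033,-0.028,0],0],[[0.033,-0.028,0],0],[[0.033,-0.028,0],0],[[0.033,-0.028,0],0],[[0.033,-0.028,0],0]], "jaw": 1.0, "grip_force": 40}}

```text
t: 1.3
tool_pos: [0.3882, -0.2782, 0.3641]
tool_rot: [3.113, 0.422, 0.001]
contact_force: [1.0, 0.1, 0.1]
opening: -0.0002
grip_force: 0.0
```

Call:
{"name": "drive_tool", "arguments": {"rows": [[[0.033,-0.028,0],0],[[0.033,-0.028,0],0],[[0.033,-0.028,0],0],[[0.033,-0.028,0],0],[[0.033,-0.028,0],0],[[0.033,-0.028,0],0],[[0.033,-0.028,0],0],[[0.033,-0.028,0],0],[[0.03,-0.025,0],0],[[0.02,-0.02,0],0]]}}

```text
t: 2.3
tool_pos: [0.6195, 0.0653, 0.3635]
tool_rot: [-3.112, -0.425, 0.0]
contact_force: [-0.3, -1.2, 0.2]
opening: -0.0004
grip_force: 0.0
```

```bash
cat >> h.py <<'E'
HG=np.array([.581,.101]);JX=np.array([.963,.269]);JY=np.array([-.269,.963])
def jig():
    o=ctrl.get_obs();d=o['tool_pos'][:2]-HG
    R=cv2.Rodrigues(o['tool_rot'])[0]
    print('t %.2f jig x %.4f y %.4f tipz %.4f'%(o['t'],d@JX,d@JY,o['tool_pos'][2]-.0726),'yaw %.4f'%np.arctan2(R[1,0],R[0,0]),'F',o['contact_force'].round(1),'open %.4f grip %.1f'%(o['opening'],o['grip_force']),o['tool_pos'].round(4),R[:,2].round(3))
    return o
E
python3 -c "
from h import *
jig()"
```

```text
t 2.30 jig x 0.0275 y -0.0447 tipz 0.2909 yaw 0.2713 F [-0.3 -1.2  0.2] open -0.0004 grip 0.0 [0.6195 0.0653 0.3635] [-0.  0. -1.]
```

Call:
{"name": "drive_tool", "arguments": {"rows": [[[0.025,-0.022,0],0],[[0.025,-0.023,0],0],[[0,0,0],0],[[0,0,0.03],0],[[0,0,0.03],0],[[0,0,0.03],0],[[0,0,0.03],0],[[0,0,0.01],0],[[0,0,0],0]]}}

```text
t: 3.2
tool_pos: [0.6536, 0.1193, 0.2318]
tool_rot: [-3.113, -0.422, 0.007]
contact_force: [-1.0, 0.3, 0.3]
opening: -0.0001
grip_force: 0.0
```

```bash
python3 -c "
from h import *
jig();s=grab('scene')
cv2.imwrite('pics/s1.png',cv2.resize(s['image'][110:270,200:400],None,fx=3,fy=3))"
```

```text
t 3.20 jig x 0.0748 y -0.0019 tipz 0.1592 yaw 0.2693 F [-1.   0.3  0.3] open -0.0001 grip 0.0 [0.6536 0.1193 0.2318] [-0.004 -0.    -1.   ]
```

View pics/s1.png

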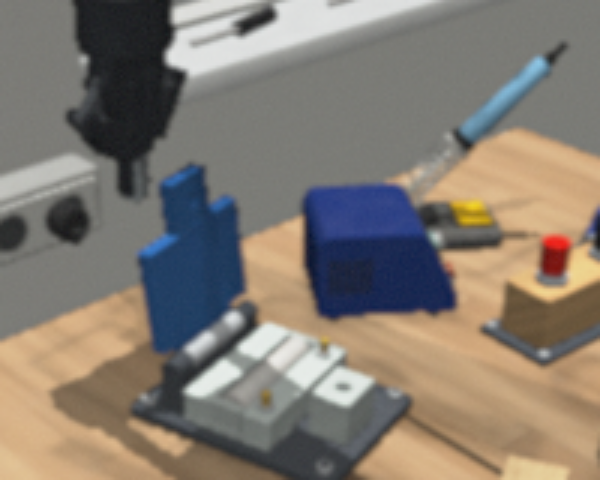

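The crop shows the closed fingers behind the lid's lug, so I can pull it over along an arc.

Call:
{"name": "drive_tool", "arguments": {"rows": [[[-0.015,-0.002,0],0],[[-0.02,0,0],0],[[-0.015,0,0],0],[[-0.015,0,0],0],[[-0.014,0,0],0],[[-0.014,0,0.004],0],[[-0.014,0,0.004],0],[[-0.013,0,0.006],0],[[-0.012,0,0.008],0],[[0,0,0],0]]}}

```text
t: 4.25
tool_pos: [0.527, 0.0863, 0.2138]
tool_rot: [3.113, 0.422, 0.004]
contact_force: [-0.8, 0.5, 0.8]
opening: -0.0
grip_force: 0.0
```

```bash
python3 -c "
from h import *
jig();s=grab('scene')
cv2.imwrite('pics/s2.png',cv2.resize(s['image'][110:270,200:400],None,fx=3,fy=3))"
```

```text
t 4.25 jig x -0.0560 y 0.0004 tipz 0.1412 yaw 0.2695 F [-0.8  0.5  0.8] open -0.0000 grip 0.0 [0.527  0.0863 0.2138] [ 0.003 -0.    -1.   ]
```

View pics/s2.png

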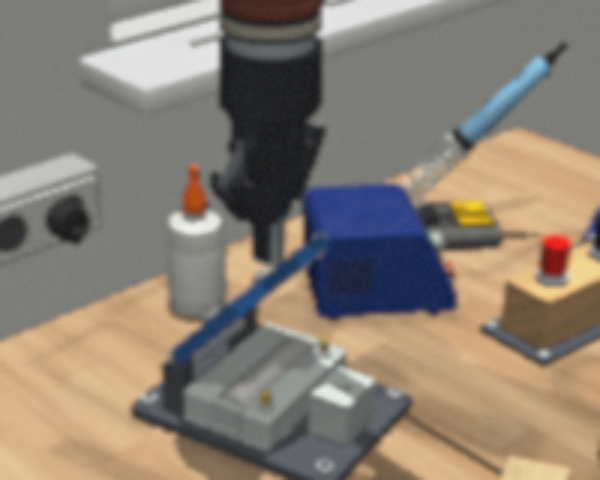

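The lid is at about 45° with the fingertips on its outer face (crop (268,262)). I'll continue the arc.

Call:
{"name": "drive_tool", "arguments": {"rows": [[[-0.011,0,0.011],0],[[-0.01,0,0.012],0],[[-0.008,0,0.012],0],[[-0.007,0,0.013],0],[[-0.003,0,0.01],0],[[-0.002,0,0.008],0],[[0,0,0.004],0],[[0,0,0.002],0],[[0,0,0],0]]}}

```text
t: 5.2
tool_pos: [0.4876, 0.0757, 0.14]
tool_rot: [-3.113, -0.423, 0.001]
contact_force: [-1.9, -0.3, 3.0]
opening: -0.0003
grip_force: 1.2
```

```bash
python3 -c "
from h import *
jig()"
```

```text
t 5.20 jig x -0.0967 y 0.0008 tipz 0.0674 yaw 0.2698 F [-1.9 -0.3  3. ] open -0.0003 grip 1.2 [0.4876 0.0757 0.14  ] [-0.001  0.    -1.   ]
```

Call:
{"name": "drive_tool", "arguments": {"rows": [[[0,0,-0.02],0],[[0,0,-0.04],0],[[0,0,-0.04],0],[[-0.015,0.034,0],0],[[-0.015,0.034,0],0],[[-0.015,0.034,0],0],[[-0.015,0.034,0],0],[[-0.015,0.034,0],0],[[-0.015,0.034,0],0],[[-0.014,0.035,0],0]], "jaw": 0.0}}

```text
t: 6.2
tool_pos: [0.4509, -0.1839, 0.2401]
tool_rot: [3.113, 0.422, 0.002]
contact_force: [1.1, -0.1, -0.3]
opening: 0.0854
grip_force: 0.0
```

Call:
{"name": "drive_tool", "arguments": {"rows": [[[0,0,0],-0.08],[[0,0,0],-0.1],[[0,0,0],-0.1],[[0,0,0],-0.12],[[0,0,0],-0.12],[[0,0,0],-0.12],[[0,0,0],-0.1],[[0,0,0],-0.06],[[0,0,0],0]]}}

```text
t: 7.1
tool_pos: [0.4513, -0.1824, 0.2399]
tool_rot: [2.702, 1.601, 0.001]
contact_force: [-0.2, -0.1, 0.8]
opening: 0.0853
grip_force: 0.0
```

Run:
```python
from h import *
np.set_printoptions(precision=4,suppress=True)
o=jig();s=grab('scene');t=grab('top')
a=cv2.resize(s['image'][130:270,220:430],None,fx=3.5,fy=3.5,interpolation=cv2.INTER_CUBIC)
cv2.imwrite('pics/s3.png',a)
b=cv2.resize(t['image'][160:270,240:440],None,fx=4,fy=4,interpolation=cv2.INTER_CUBIC)
cv2.imwrite('pics/t3.png',b)
# knob axis estimate from mask in first pictures: scene knob side column centre and top extents
im=cv2.imread('pics/s0.png');h=cv2.cvtColor(im,cv2.COLOR_BGR2HSV)[180:215,370:420]
m=((h[...,0]<8)|(h[...,0]>172))&(h[...,1]>150)&(h[...,2]>90)
sc=np.argwhere(m).mean(0)[::-1]+[370,180]
im=cv2.imread('pics/t0.png');h=cv2.cvtColor(im,cv2.COLOR_BGR2HSV)[225:255,380:410]
m=((h[...,0]<8)|(h[...,0]>172))&(h[...,1]>150)&(h[...,2]>90)
tc=np.argwhere(m).mean(0)[::-1]+[380,225]
print('sc',sc,'tc',tc,'scene@.08',onz(s,sc,.08),'top@.09',onz(t,tc,.09),tri(t,tc,s,sc))
```

```text
t 7.10 jig x -0.2012 y -0.2380 tipz 0.1673 yaw 1.0697 F [-0.2 -0.1  0.8] open 0.0853 grip 0.0 [ 0.4513 -0.1824  0.2399] [ 0.001 -0.    -1.   ]
sc [384.5556 193.8687] tc [394.8152 240.1522] scene@.08 [ 0.4532 -0.1841  0.08  ] top@.09 [ 0.4523 -0.1817  0.09  ] (array([ 0.453 , -0.1843,  0.08  ]), np.float64(0.0005991324961141558))
```

View pics/s3.png

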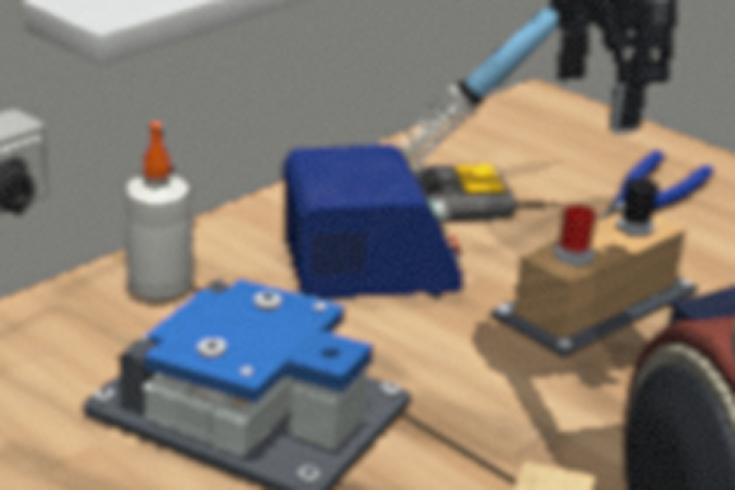

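View pics/t3.png

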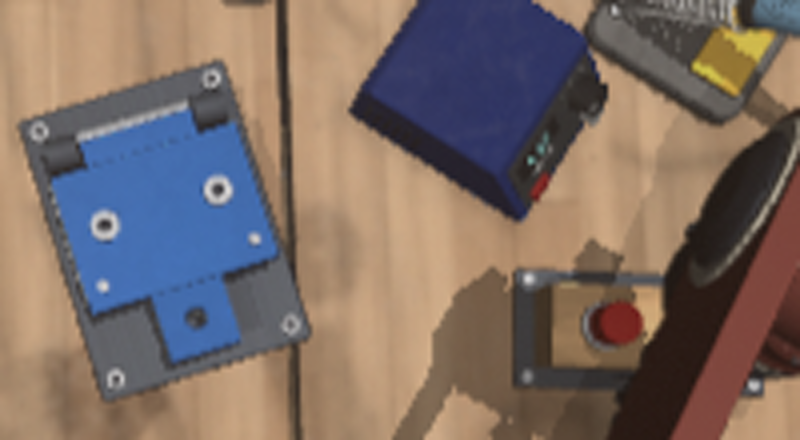

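The lid is down on its plungers with the hole at t3 (196,317) and s3 (331,351). The red pin at t3 (617,322) is between the open fingers. Now descending and gripping.

Call:
{"name": "drive_tool", "arguments": {"rows": [[[0,0,0.02],0],[[0,0,0.03],0],[[0,0,0.03],0],[[0,0,0.015],0],[[0,0,0.006],0],[[0,0,0],0]]}}

```text
t: 7.8
tool_pos: [0.4506, -0.1822, 0.1382]
tool_rot: [-2.702, -1.6, 0.001]
contact_force: [0.0, 0.1, 0.1]
opening: 0.0855
grip_force: 0.0
```

Call:
{"name": "drive_tool", "arguments": {"rows": [[[0,0,0],0],[[0,0,0],0],[[0,0,0],0],[[0,0,0],0],[[0,0,0],0],[[0,0,0],0],[[0,0,0],0],[[0,0,0],0]], "jaw": 1.0, "grip_force": 60}}

```text
t: 8.6
tool_pos: [0.4515, -0.1827, 0.1398]
tool_rot: [2.702, 1.601, 0.001]
contact_force: [-0.6, 0.3, 5.6]
opening: 0.0245
grip_force: 58.9
```

Run:
```python
from h import *
np.set_printoptions(precision=4,suppress=True)
o=jig();s=grab('scene');t=grab('top')
f=lambda p,k,a,b:((p[0]+.5)/k-.5+a,(p[1]+.5)/k-.5+b)
tc=f((196,317),4,240,160);sc=f((331,351),3.5,220,130)
print(onz(t,tc,.0725),onz(s,sc,.0725),tri(t,tc,s,sc))
```

```text
t 8.60 jig x -0.2011 y -0.2384 tipz 0.0672 yaw 1.0698 F [-0.6  0.3  5.6] open 0.0245 grip 58.9 [ 0.4515 -0.1827  0.1398] [ 0.001 -0.001 -1.   ]
[0.4629 0.0683 0.0725] [0.4608 0.0671 0.0725] (array([0.4621, 0.0675, 0.0721]), np.float64(0.0024169716322543886))
```

Call:
{"name": "drive_tool", "arguments": {"rows": [[[0,0,-0.01],0],[[0,0,-0.02],0],[[0,0,-0.03],0],[[0,0,-0.03],0],[[0,0,-0.01],0],[[0,0,0],0]]}}

```text
t: 9.3
tool_pos: [0.4514, -0.1827, 0.2404]
tool_rot: [2.701, 1.6, 0.002]
contact_force: [0.2, 0.7, -2.2]
opening: 0.0242
grip_force: 60.1
```

Call:
{"name": "drive_tool", "arguments": {"rows": [[[0.016,-0.008,0],0],[[0.032,-0.016,0],0],[[0.032,-0.016,0],0],[[0.032,-0.016,0],0],[[0.032,-0.016,0],0],[[0.032,-0.016,0],0],[[0.032,-0.016,0],0],[[0.016,-0.0083,0],0],[[0,0,0],0],[[0,0,0],0]]}}

```text
t: 10.3
tool_pos: [0.4591, 0.068, 0.2369]
tool_rot: [-2.701, -1.602, 0.005]
contact_force: [0.5, 0.7, -1.5]
opening: 0.0242
grip_force: 60.1
```

Run:
```python
from h import *
o=jig();s=grab('scene');
for p in ([.461,.0675,.112],[.461,.0675,.156],[.461,.0675,.0725]): print(proj(s,p))
cv2.imwrite('pics/s4.png',cv2.resize(s['image'][170:260,260:360],None,fx=6,fy=6,interpolation=cv2.INTER_CUBIC))
```

```text
t 10.30 jig x -0.1262 y 0.0010 tipz 0.1643 yaw 1.0708 F [ 0.5  0.7 -1.5] open 0.0242 grip 60.1 [0.4591 0.068  0.2369] [-0.003 -0.    -1.   ]
[314.69968608 215.45625003]
[315.48986627 198.53909616]
[314.02264116 229.95126423]
```

View pics/s4.png

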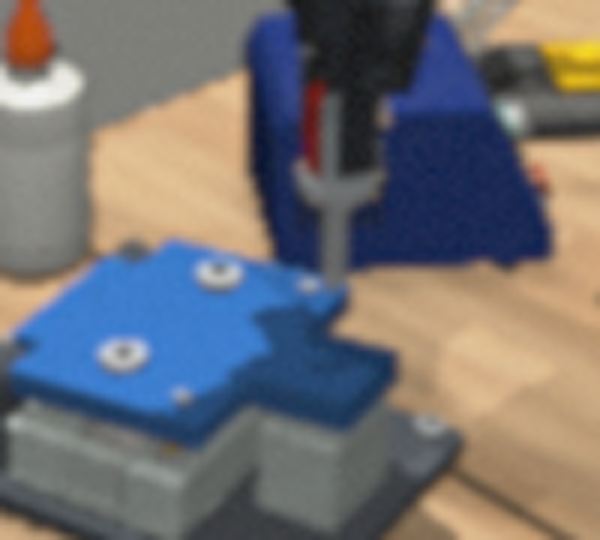

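Run:
```python
from h import *
np.set_printoptions(precision=4,suppress=True)
a=[]
for i in range(3):
    s=grab('scene');a.append(jig()['tool_pos'])
m=np.mean(a,0);print(m,s['R'][0])
g=s['image'].astype(int)
for r in range(196,219,2): print(r,[tuple(g[r,c]) [2]-tuple(g[r,c])[0] if 0 else int(g[r,c].max())*1000+int(g[r,c].max()-g[r,c].min()) for c in range(306,327)])
t=m.copy()
for z in(.105,.125,.145,.155): print(z,proj(s,[m[0],m[1],z]))
```

```text
t 10.40 jig x -0.1260 y 0.0002 tipz 0.1651 yaw 1.0688 F [ 0.3 -0.1 -0.8] open 0.0245 grip 60.1 [0.4596 0.0673 0.2377] [-0.002 -0.    -1.   ]
t 10.45 jig x -0.1259 y 0.0000 tipz 0.1655 yaw 1.0684 F [-0.2 -0.  -1.7] open 0.0249 grip 60.1 [0.4598 0.0671 0.2381] [-0.001 -0.    -1.   ]
t 10.50 jig x -0.1257 y -0.0001 tipz 0.1658 yaw 1.0682 F [ 0.4  0.  -1.5] open 0.0244 grip 60.1 [0.4599 0.0671 0.2384] [-0.001 -0.    -1.   ]
[0.4597 0.0672 0.2381] [-0.6567 -0.7542 -0.0014]
196 [80055, 85055, 86045, 89026, 92021, 103050, 101058, 95024, 98002, 95006, 67004, 38003, 32005, 35005, 39005, 42002, 60004, 75011, 77035, 83050, 86054]
198 [80046, 82055, 93037, 108014, 125002, 125009, 111018, 104015, 102001, 103005, 86005, 73003, 73003, 77004, 77003, 83002, 88002, 85003, 80022, 82051, 83057]
200 [77055, 85054, 86039, 91015, 107002, 119002, 119003, 115002, 113003, 116004, 112004, 113004, 114003, 111003, 110004, 104001, 88002, 69012, 73040, 81056, 84059]
202 [77055, 81059, 84047, 77024, 74007, 88003, 99002, 103001, 106001, 108002, 108002, 109001, 107002, 100001, 98003, 94008, 72005, 62022, 75048, 83057
[... 692 characters left out ...]
, 102002, 101003, 93011, 84033, 80055, 80058, 80060, 81057, 81059, 83061, 81058, 82059]
214 [146086, 126080, 120083, 118076, 106063, 90059, 87046, 93023, 102004, 107002, 99002, 90009, 86025, 82032, 84025, 87015, 96015, 104016, 106016, 106015, 105014]
216 [174122, 177122, 175118, 176096, 173067, 173052, 170061, 153062, 128032, 112006, 110002, 123013, 146036, 159050, 159052, 160055, 168061, 171060, 172060, 173062, 175062]
218 [186132, 181125, 176118, 171094, 161059, 158043, 161058, 168094, 166104, 160095, 151084, 133044, 139021, 176058, 188068, 189067, 188066, 184067, 181065, 179064, 181064]
0.105 [315.0715 218.2414]
0.125 [315.4288 210.7122]
0.145 [315.7942 203.0117]
0.155 [315.9801 199.0954]
```

The pin is straight, with its shank at column 315.2 against 315.4 predicted from the TCP, so it is centred in the grip. Descending in steps with force checks.

Call:
{"name": "drive_tool", "arguments": {"rows": [[[0.0003,0.0004,0.01],0],[[0,0,0.015],0],[[0,0,0.008],0],[[0,0,0],0],[[0,0,0.004],0],[[0,0,0.004],0],[[0,0,0.003],0],[[0,0,0],0]]}}

```text
t: 11.3
tool_pos: [0.4608, 0.0679, 0.1949]
tool_rot: [2.702, 1.601, 0.001]
contact_force: [0.6, -1.5, -1.9]
opening: 0.0244
grip_force: 60.1
```

```bash
python3 -c "
from h import *
jig();s=grab('scene','s5.png');jig()"
```

```text
t 11.30 jig x -0.1247 y 0.0004 tipz 0.1223 yaw 1.0699 F [ 0.6 -1.5 -1.9] open 0.0244 grip 60.1 [0.4608 0.0679 0.1949] [ 0.001 -0.001 -1.   ]
t 11.35 jig x -0.1247 y 0.0005 tipz 0.1224 yaw 1.0699 F [ 0.6 -1.4 -2.6] open 0.0247 grip 60.1 [0.4608 0.0679 0.195 ] [ 0.001 -0.001 -1.   ]
```

Call:
{"name": "drive_tool", "arguments": {"rows": [[[0,0,0.005],0],[[0,0,0.005],0],[[0,0,0.004],0],[[0,0,0.003],0],[[0,0,0.003],0],[[0,0,0.002],0],[[0,0,0],0]]}}

```text
t: 12.05
tool_pos: [0.4608, 0.0679, 0.1728]
tool_rot: [2.702, 1.601, 0.001]
contact_force: [4.0, -3.3, -1.6]
opening: 0.0244
grip_force: 60.0
```

Call:
{"name": "drive_tool", "arguments": {"rows": [[[-0.0002,0.0007,0.004],0],[[0,0,0.004],0],[[0,0,0.004],0],[[0,0,0.003],0],[[0,0,0],0]]}}

```text
t: 12.55
tool_pos: [0.4608, 0.0676, 0.1572]
tool_rot: [-2.703, -1.601, 0.001]
contact_force: [3.9, -2.2, -2.8]
opening: 0.0244
grip_force: 60.0
```

Call:
{"name": "drive_tool", "arguments": {"rows": [[[0,0.0005,0.003],0],[[0,0,0.002],0],[[0,0,0.002],0],[[0,0,0.001],0],[[0,0,0],0],[[0,0,0],0]]}}

```text
t: 13.15
tool_pos: [0.4612, 0.0675, 0.1496]
tool_rot: [-2.702, -1.601, 0.001]
contact_force: [-1.9, -1.0, 1.6]
opening: 0.0242
grip_force: 60.5
```

Call:
{"name": "drive_tool", "arguments": {"rows": [[[0,0,0.001],0],[[0,0,0.001],0],[[0,0,0.0005],0],[[0,0,0],0],[[0,0,0],0]], "grip_force": 80}}

```text
t: 13.65
tool_pos: [0.4614, 0.0674, 0.1479]
tool_rot: [-2.702, -1.601, 0.001]
contact_force: [-4.7, -1.2, 6.3]
opening: 0.0238
grip_force: 78.6
```

Call:
{"name": "drive_tool", "arguments": {"rows": [[[-0.0002,-0.0004,0.0005],0],[[0,0,0.0005],0],[[0,0,0.0005],0],[[0,0,0],0],[[0,0,0],0],[[0,0,0],0]]}}

```text
t: 14.25
tool_pos: [0.4614, 0.0674, 0.1477]
tool_rot: [2.703, 1.602, -0.0]
contact_force: [-8.0, -1.6, 13.4]
opening: 0.0238
grip_force: 79.2
```

Run:
```python
from h import *
s=grab('scene');t=grab('top');jig()
a=cv2.resize(s['image'][180:270,260:360],(500,450),interpolation=cv2.INTER_CUBIC)
cv2.imwrite('pics/s6.png',a)
```

```text
t 14.35 jig x -0.1242 y -0.0002 tipz 0.0751 yaw 1.0700 F [-7.2 -1.3 12.8] open 0.0239 grip 79.2 [0.4614 0.0674 0.1477] [-0. -0. -1.]
```

View pics/s6.png

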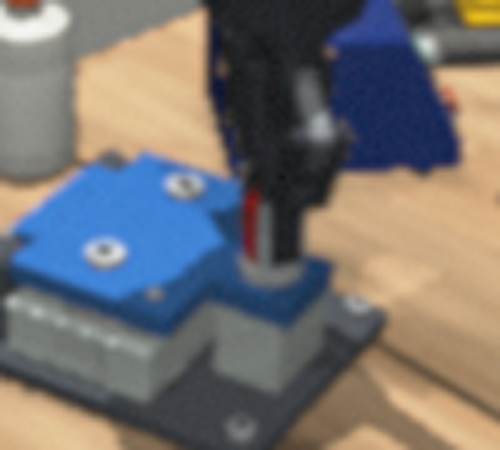

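The picture shows the lug flat on the lower half with no gap, the collar seated at crop (270,270) and the knob still gripped. The TCP stands at 0.1477 m against 0.1478 m expected for home, and it pushes with about 13 N against a stiff stop. Handing in.

```bash
python3 -c "
from h import *
jig();print(ctrl.finish_job())"
```

```text
t 14.35 jig x -0.1242 y -0.0002 tipz 0.0751 yaw 1.0700 F [-7.2 -1.3 12.8] open 0.0239 grip 79.2 [0.4614 0.0674 0.1477] [-0. -0. -1.]
the job is handed in; nothing more can be done
None
```

The blue half is swung down over the bar and the red-knobbed pin is fully home, still gripped and holding the jig shut with about 13 N; the black pin was not touched, and I handed the job in at 14.35 s (no verdict was returned).

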